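Slide the pull-out board back under the drawer stack

TASK

The flat white pull-out board lies loose on the shelf in front of the low slot in the base of the clear drawer stack. Line it up and slide it fully home into the slot, right up against the stop inside, and leave it there. Leave the other things on the shelf standing where they are.

Things in the scene. Friction and masses are not known exactly. Their poses are not given: they have to be found in the camera images.
- stand: grey base fixed to the shelf, 235 mm deep, 152 wide, 32 high, drawer stack on its rear. In its front, at shelf level, a slot 106 mm wide, 22 high (roof 10 thick, floor is the shelf). Origin: centre of the slot's mouth (front face of the base) on the shelf surface; +x runs into the slot, y across, z up. The side walls flare over the first 18 mm, to about 124 mm wide at the mouth.
- slot_stop (a point): centre of the flat stop wall that closes the slot inside the stand: 135 mm in from the mouth, 11 mm above the shelf; axes as the stand's.
- drawers (a point): centre of the top of the stack of three clear plastic drawers on the stand, 200 mm above the shelf, 160 mm in from the mouth; 146 mm wide. The stack with its grip tabs spans 78 to 230 mm in from the mouth; before it the slot's roof is a bare ledge 32 mm high. Axes as the stand's.
- board_mid (a point): centre of the loose white board, half-way up: 160 mm long (its x), 100 wide (its y), 16 thick, 0.2 to 0.4 kg, ends alike, no handle. It lies flat, askew up to 0.3 rad and up to 30 mm to one side, its nearer end roughly 30 to 90 mm out from the mouth. Fully home it meets the stop and stands 25 mm out of the mouth: centre at x = +55 mm, y = 0 in the stand's frame.
- board: the same board; origin at the centre of its underside, axes as for board_mid.
- mug: white mug, 80 mm across, 95 mm high, with a bamboo brush standing in it (200 mm high in all); bystander. Origin: centre of its underside.
- spray: closed white spray bottle, 68 mm across, 200 mm high; bystander. Origin: centre of its underside.
- tin: tin canister with lid, 94 mm across, 141 mm high; bystander. Origin: centre of its underside.
- jar: small glass jar with a metal lid, 60 mm across, 80 mm high; bystander. Origin: centre of its underside.
- dish: white soap dish with a bar of soap, 100 x 70 mm, 33 mm high; bystander. Origin: centre of its underside.
- peg: wooden clothes peg lying flat, 75 x 15 mm, 11 mm high; bystander. Origin: centre of its underside.
- basket: lime green slatted peg basket with a closed hinged flap, 150 x 200 mm, about 125 mm high (165 mm with the flap's knob); fixed bystander. Origin: centre of its underside.
Not all that is in view belongs to the job. Of the things like the board, leave any that is black; of the rest the smaller one is meant.

How it is judged (in metres and radians):
At the end, for the whole second after the job is handed in: The board lies flat and at rest in the slot, its leading end within 6 mm of the stop, within 6 mm of the slot's middle and 0.08 rad of its direction. Mug, spray, tin and jar are upright (0.3 rad), and these, the dish and the peg are within 30 mm of where they started (x of board_mid in the frame of stand above 0.049 m and y of board_mid in the frame of stand between -0.006 and 0.006 m and z of board_mid in the frame of stand below 0.014 m and angle between the x axis of board_mid and the x axis of stand, either way round below 0.08 rad and linear speed of board below 0.01 m/s and distance of each of mug, spray, tin, jar, dish, peg from where it was at the start of the episode below 0.03 m and angle between each of mug, spray, tin, jar's own z axis and vertical below 0.3 rad); the robot touches nothing.
It fails at once if a bystander was knocked over (angle between any of mug, spray, tin, jar's own z axis and vertical above 0.6 rad).
It also fails if it takes over 64 s, if anything falls off the work surface, if the arm or the gripper's body presses on something with over 40 N, if the wrist force passes 120 N, or if a joint passes its speed limit or range.

ROBOT

A 7-joint arm with a two-finger parallel gripper is mounted at the origin on the work surface. World frame = base frame: x ahead of the robot, y to its left, z up, the work surface at z = 0. Lengths are in mm, angles in rad, forces in N, time in s.
With the tool pointing down it reaches from about 400 to 875 mm from the base axis. Payload 4.4 kg.
Tool frame: the origin (TCP) lies on the centre line of the jaws, within the pads' length; the fingertips stand 25 mm ahead of it and the grasp point (between the pads) lies 6 mm ahead of it (ctrl.finger_overhang is the distance from the TCP to the fingertips, in mm); z points along the fingers, y is the line along which they close (so a half turn about z gives the same grasp; the last joint's range is limited). The gripper opens to 85 mm and grips with 20 to 120 N. Pads are 22 mm wide; open, the fingers measure 114 mm over their backs; the gripper's body (76 mm by 85 mm) begins 54 mm behind the grasp point. The pads swing forward as they close: fully open they stand 13 mm farther back than shut.
Start: joints at [-1.322, 0.628, 0.038, 1.517, -0.027, 0.996, -0.02], TCP at [201.234, 618.08, 256.313] pointing down, gripper open.
Joint ranges: [-3.06, 3.06], [-0.37, 2.12], [-1.25, 1.32], [0.18, 2.47], [-1.1, 4.24], [0.23, 1.98], [-2.94, 2.94]. Speed limits (rad/s): [2.57, 2.57, 3.14, 3.14, 3.14, 3.14, 3.14].

INTERFACE

Orientations are given as [roll, pitch, yaw] about the fixed x, y, z axes, in that order (R = Rz(yaw) Ry(pitch) Rx(roll)).
In Python, from cell import ctrl gives the robot as it stands. The module is installed in compiled form; this text tells all that it offers.
- The arm moves only by the tool play_rows, never from a script. Its argument "targets" is a list of rows, each a list of 5 numbers: the closure, from 0 (fully open) to 1 (shut), then the shift along the tool's x, y, z in cm, then the turn about the tool's z in degrees. In form: [[gripper, dx, dy, dz, spin], ...]. A call has 1 to 10 rows; each row is the pose to reach, as a shift and turn from the pose commanded when the call began, along the tool's axes at that moment; what a row does not reach only later rows make up. A row lasts 1/10 s, in which the tool goes at most 50 mm and 8.59 degrees, less where a joint would pass 70% of its speed; a pose out of reach is approached as far as the arm can. A call with a gripper value outside its range is refused whole. The fingers move at their own pace and stop on an object; the grip force is fixed at half the most. Time passes only in rows, so rows that repeat a pose let the fingers close. It gives the time, the measured TCP pose, the force, the opening and the grip force at its end, in the units of the state.
- ctrl.read_state(): the state, without advancing time (a new reading comes with each control period).
- ctrl.get_image(name): name is "side" or "top"; returns (picture, depth): 384x512x3 uint8, red, green, blue; 384x512 float32, mm along the optical axis (not along the pixel's ray), 0 where there is no reading.
- ctrl.calibration(name): a dict with "vfov" (degrees; the focal length in pixels is half the picture's height over the tangent of half this angle, whatever the lens; pixels are square), "cx", "cy" (the principal point, pixels), "k1" (the pictures are not rectified: a ray, as slopes to the right and down, at radius r is drawn at 1 + k1 r^2 times it, then the intrinsics apply), "extrinsics" (4x4, takes a point from camera to world coordinates). Camera axes: x right, y down, z forward; pixel columns grow to the right and rows downward; lengths in mm; the calibration is good to about 2 mm. A picture is of the moment at which its call begins. calibration takes no time and is no camera call.
- ctrl.finish_job(): hands the job in; it is judged then, once.
Trained networks look in the newest picture that a camera, given by its name, has taken for a name from the list of things; names that differ only in an ending like _2 or _b are one class to them, and where a whole thing is asked for, a point or a joint stands for the part that bears it (a point fixed in the world has none). Each returns a list of dicts, best first, with "confidence" (0 to 1); they miss things now and then, are a little off and sometimes report something else, mostly with a low value. They report only what shows in the picture. A call takes as long as a camera call. They do not tell look-alikes from the thing itself.
- ctrl.search_frame(camera, name): "bbox" ([left, top, right, bottom] in pixels, round what is visible of it).
- ctrl.trace(camera, name): "pixels" (384x512 bool, what is visible of it) and "bbox" ([left, top, right, bottom] in pixels, round what is visible of it).
The state is a dict: "clock": time; "qpos": joint angles; "qd": joint speeds; "tau": joint torques, N m; "eef_pos": TCP position; "tool_rot": TCP orientation; "force": force on the tool from outside, world axes, zero at the start; "torque": the same for the moment, N m; "width": finger opening in mm; "gripper_force": force on a finger pad.
Only numpy, scipy, OpenCV 4.12 (cv2) and the standard library are available. Lean on these libraries where they do the work, as an engineer would, in place of code of your own. Each camera call takes 0.05 s, during which the arm holds its last target. There are 200 camera calls.

## Working session

There is one attempt and no reset: what is moved stays moved. The work goes in short steps, Python scripts to look and compute and a tool call to move; the robot and the scene stay as the last step left them, time stands still between calls to the robot, and variables do not carry over. Pictures are saved under pics/ and viewed, at most 10 in all, crops included, and the job is handed in when it is done.

Besides the shell and the picture viewer there is one more tool, called after ">>>" by a JSON object that holds its "op" and its "data", one argument or row to a line. play_rows: Moves the arm, as the interface text tells. Its arguments: {"type":"object","properties":{"targets":{"type":"array"}},"required":["targets"]}

```bash
mkdir -p pics
cat > h.py <<'E'
import numpy as np, cv2
from cell import ctrl
def cam(n):
    c=ctrl.calibration(n); f=192/np.tan(np.radians(c['vfov'])/2); return c,f,np.array(c['extrinsics'])
def cloud(n,d):
    c,f,E=cam(n); v,u=np.mgrid[0:384,0:512]
    xd=(u-c['cx'])/f; yd=(v-c['cy'])/f; x,y=xd.copy(),yd.copy()
    for _ in range(15):
        s=1+c['k1']*(x*x+y*y); x,y=xd/s,yd/s
    P=np.stack([x*d,y*d,d],-1)@E[:3,:3].T+E[:3,3]
    P[d<=0]=np.nan
    return P
def save(n,fn):
    im,d=ctrl.get_image(n); cv2.imwrite(fn,im[...,::-1]); return im,d,cloud(n,d)
E
python3 - <<'E'
from h import *
s=ctrl.read_state(); print(s['clock'],s['eef_pos'],s['tool_rot'],s['force'],s['width'])
a=[]
for n in ('top','side'):
    im,d,P=save(n,f'pics/{n}0.png'); a.append(im); np.savez(n+'0.npz',im=im,d=d,P=P)
    print(n,cam(n)[2][:3].round(2).tolist())
E
```

```text
0.0 [201.02319122 617.51336081 255.38710661] [-3.13967164e+00  2.59933135e-06  2.82678837e+00] [-0.44681275 -0.4107979  -1.24199504] 85.42125786707626
top [[0.03, -0.99, 0.16, 245.4], [-1.0, -0.03, 0.0, -57.98], [-0.0, -0.16, -0.99, 1912.48]]
side [[0.77, -0.44, 0.47, -52.32], [-0.64, -0.53, 0.56, -751.7], [0.01, -0.73, -0.68, 1001.58]]
```

View pics/top0.png

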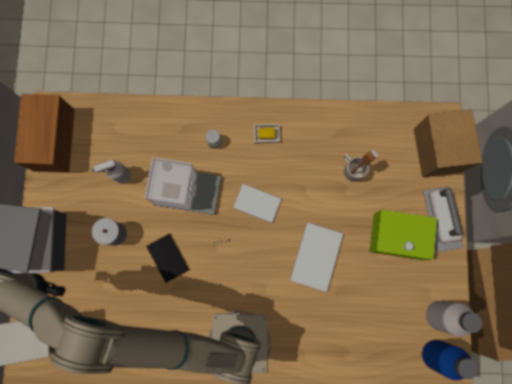

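View pics/side0.png

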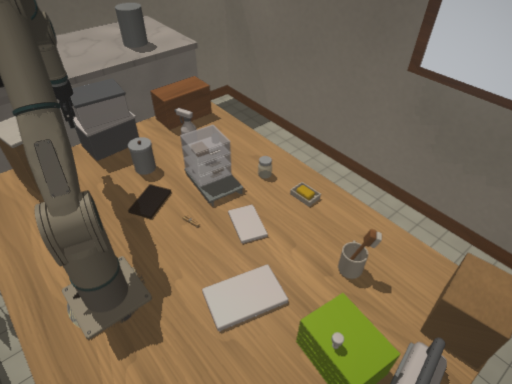

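The top view shows the stand around (185,187) with its mouth facing right. The small white board is at (258,203). The large white board at (317,257) and the black one at (168,257) are decoys. The peg is near (220,241), and the jar is at (214,138).

```bash
cat >> h.py <<'E'
def rect(pts):
    (c,(w,h),a)=cv2.minAreaRect(np.float32(pts))
    b=cv2.boxPoints(((c),(w,h),a)); e=b[1]-b[0]; g=b[2]-b[1]
    L=e if np.hypot(*e)>np.hypot(*g) else g
    return np.array(c).round(1),sorted((round(w,1),round(h,1))),round(float(np.arctan2(L[1],L[0])),3)
def board(n,P,im,near,r=130):
    # points at board's top height, white
    m=(np.abs(P[...,2]-16)<7)&(np.hypot(P[...,0]-near[0],P[...,1]-near[1])<r)&(im.min(-1)>140)
    m=cv2.morphologyEx(m.astype(np.uint8),cv2.MORPH_OPEN,np.ones((3,3)))
    k,l,st,_=cv2.connectedComponentsWithStats(m); m=l==1+np.argmax(st[1:,4])
    return rect(P[m][:,:2]),m.sum(),np.median(P[m][:,2]).round(1)
E
python3 - <<'E'
from h import *
for n in('top','side'):
    z=np.load(n+'0.npz'); P,im,d=z['P'],z['im'],z['d']
    px={'top':(203,258),'side':(224,248)}[n]
    c=P[px]; print(n,'board px',c.round(1),im[px]); print(board(n,P,im,c[:2]))
    ctr=P[{'top':(195,206),'side':(188,222)}[n]]; print('ledge',ctr.round(1))
    m=(np.abs(P[...,2]-32)<6)&(np.hypot(P[...,0]-ctr[0],P[...,1]-ctr[1])<170)
    k,l,st,_=cv2.connectedComponentsWithStats(m.astype(np.uint8)); 
    m=l==l[{'top':(195,206),'side':(188,222)}[n]]
    print('ledge rect',rect(P[m][:,:2]),m.sum(),np.median(P[m][:,2]))
    hi=(P[...,2]>185)&(P[...,2]<212)&(np.hypot(P[...,0]-ctr[0],P[...,1]-ctr[1])<220)
    print('top rect',rect(P[hi][:,:2]) if hi.sum()>10 else None,hi.sum())
    # surface flat check
    print('table z',np.nanmedian(P[{'top':(slice(220,235),slice(240,280)),'side':(slice(250,262),slice(215,235))}[n]][...,2]))
    for o in('mug','jar','tin','spray','dish','peg','basket','stand','board'):
        t=ctrl.trace(n,o)
        if n=='top': 
          for q in t[:2]:
            p=P[q['pixels']]; print(o,round(q['confidence'],2),np.nanmedian(p,0).round(0), q['bbox'])
E
```

```text
top board px [515.2 -51.7  22.1] [167 168 162]
((array([505.8, -52.6]), [62.7, 135.6], 0.811), np.int64(347), np.float64(16.5))
ledge [538.9 146.8  34.1]
ledge rect (array([546.9, 150.8]), [90.5, 152.5], -0.135) 688 32.703448771106764
top rect (array([561.1, 259.3]), [148.2, 152.7], 1.447) 1722
table z 0.6039917833439858
mug 0.69 [548. 220. 195.] [144.7, 158.1, 218.7, 212.7]
jar 0.81 [748. 127.  75.] [204.1, 127.9, 220.3, 150.2]
tin 0.58 [383. 476. 131.] [92.2, 218.2, 128.0, 248.7]
tin 0.4 [ 402. -570.  124.] [367.8, 208.0, 437.1, 262.2]
spray 0.94 [602. 466. 133.] [92.9, 162.1, 131.0, 182.3]
spray 0.44 [ 660. -424.   67.] [343.8, 149.7, 378.9, 181.1]
dish 0.58 [790. -72.  24.] [255.1, 125.0, 280.3, 148.4]
peg 0.31 [517. -47.  16.] [232.4, 183.9, 280.9, 220.1]
basket 0.64 [ 401. -572.  125.] [366.8, 210.2, 439.5, 264.2]
stand 0.75 [550. 222. 196.] [143.4, 156.8, 219.8, 214.4]
board 0.84 [517. -49.  16.] [236.1, 183.5, 281.4, 221.4]
board 0.71 [301. 285.  17.] [146.8, 234.5, 185.8, 280.3]
side board px [512.4 -67.5  18.2] [188 176 167]
((array([518.1, -51.4]), [96.5, 161.9], 1.221), np.int64(816), np.float64(16.0))
ledge [547.7 137.5  31.4]
ledge rect (array([554.5, 192.3]), [157.1, 188.3], 1.421) 683 31.868996058709058
top rect (array([561.8, 258.8]), [147.5, 149.5], 1.439) 932
table z -0.02778376155265505
```

```bash
cat >> h.py <<'E'
def plane(n,uv,z):
    c,f,E=cam(n); u=(np.float64(uv)-[c['cx'],c['cy']])/f; x=u.copy()
    for _ in range(15): x=u/(1+c['k1']*(x**2).sum(-1,keepdims=True))
    r=np.c_[x,np.ones(len(x))]@E[:3,:3].T
    return E[:3,3]+r*((z-E[2,3])/r[:,2])[:,None]
M=np.array([541.2,106.4]); TH=1.44
def st(p,th=None):  # world -> stand frame
    d=np.array(p[:2])-M; X=np.array([np.cos(TH),np.sin(TH)]); Y=np.array([-X[1],X[0]])
    r=[d@X,d@Y]
    return np.round(r,1) if th is None else (np.round(r,1),round((th-TH+np.pi/2)%np.pi-np.pi/2,3))
def toworld(q):
    X=np.array([np.cos(TH),np.sin(TH)]); return M+q[0]*X+q[1]*np.array([-X[1],X[0]])
def go(xy,z,yaw=None,s=None):  # tool-axis shift in cm & spin in deg from the measured pose
    s=s or ctrl.read_state(); p=s['eef_pos']; w=s['tool_rot'][2]
    d=np.array([*xy,z])-p; X=np.array([np.cos(w),np.sin(w)])
    sp=0 if yaw is None else -np.degrees((yaw-w+np.pi)%(2*np.pi)-np.pi)
    print('shift cm',np.round([d[:2]@X/10,d[:2]@[X[1],-X[0]]/10,-d[2]/10],2),'spin',round(sp,1))
def boardpx(n,near=(518,-51),r=140,im=None):
    if im is None: im,d=ctrl.get_image(n)
    v,u=np.mgrid[0:384,0:512]; G=plane(n,np.c_[u.ravel(),v.ravel()],16.).reshape(384,512,3)
    hsv=cv2.cvtColor(im,cv2.COLOR_RGB2HSV)
    m=(np.hypot(G[...,0]-near[0],G[...,1]-near[1])<r)&(hsv[...,1]<55)&(hsv[...,2]>125)
    m=cv2.morphologyEx(m.astype(np.uint8),cv2.MORPH_OPEN,np.ones((3,3)))
    k,l,s,_=cv2.connectedComponentsWithStats(m); m=l==1+np.argmax(s[1:,4])
    cs,_=cv2.findContours(m.astype(np.uint8),cv2.RETR_EXTERNAL,cv2.CHAIN_APPROX_NONE)
    R=rect(G[m][:,:2]); print(n,'board',R,'stand frame',*st(R[0],R[2]),m.sum()); return R,im,m
E
python3 - <<'E'
from h import *
for n in('top','side'):
    z=np.load(n+'0.npz'); R,im,m=boardpx(n,im=z['im'])
    cv2.imwrite(f'pics/m_{n}.png',np.where(m[...,None],[0,0,255],im[...,::-1]))
print('peg',plane('top',[[213,243],[229,239]],5).round(0), 'mug',plane('top',[[357,170]],95).round())
go((400,250),256,2.2);
E
```

```text
top board (array([516.6, -47.7]), [100.8, 160.8], 1.225) stand frame [-156.     4.3] -0.215 1088
side board (array([516.4, -54.8]), [99.8, 159.9], 1.216) stand frame [-163.1    3.6] -0.224 882
peg [[360. 115.   5.]
 [376.  55.   5.]] mug [[ 638. -415.   95.]]
shift cm [-3.030e+01 -2.885e+01  3.000e-02] spin 35.9[ WARN:0@0.333] global loadsave.cpp:1063 imwrite_ Unsupported depth image for selected encoder is fallbacked to CV_8U.
```

>>> {"op": "play_rows", "data": {
  "targets": [
    [0,-30.3,-28.85,0,36],
    [0,-30.3,-28.85,0,36],
    [0,-30.3,-28.85,0,36],
    [0,-30.3,-28.85,0,36],
    [0,-30.3,-28.85,0,36],
    [0,-30.3,-28.85,0,36],
    [0,-30.3,-28.85,0,36],
    [0,-30.3,-28.85,0,36],
    [0,-30.3,-28.85,0,36],
    [0,-30.3,-28.85,0,36]
  ]
}}

```text
clock: 2.0
eef_pos: [401.8, 246.6, 256.7]
tool_rot: [3.141, 0.001, 2.192]
force: [-0.3, 0.6, -0.3]
width: 85.2
gripper_force: 0.0
```

Run:
```python
from h import *
print(ctrl.finger_overhang, ctrl.read_state()['eef_pos'],ctrl.read_state()['tool_rot'])
w=toworld((-170,107)); print(w, np.hypot(*w)); go(w,200,-0.13)
```

```text
25.0 [401.79883387 246.62960542 256.73403191] [3.14100263e+00 1.27947853e-03 2.19167944e+00]
[412.94192626 -48.19258236] 415.74458439763964
shift cm [-24.63 -16.25   5.67] spin 133.0
```

>>> {"op": "play_rows", "data": {
  "targets": [
    [0,-24.6,-16.3,2,133],
    [0,-24.6,-16.3,2,133],
    [0,-24.6,-16.3,2,133],
    [0,-24.6,-16.3,5.7,133],
    [0,-24.6,-16.3,5.7,133],
    [0,-24.6,-16.3,5.7,133],
    [0,-24.6,-16.3,5.7,133],
    [0,-24.6,-16.3,5.7,133],
    [0,-24.6,-16.3,5.7,133],
    [0,-24.6,-16.3,5.7,133]
  ]
}}

```text
clock: 3.0
eef_pos: [413.1, -43.6, 199.2]
tool_rot: [-3.141, -0.001, 0.694]
force: [-0.3, 0.2, 0.5]
width: 85.4
gripper_force: 0.0
```

Run:
```python
from h import *
w=toworld((-170,107)); go(w,40,-0.13)
```

```text
shift cm [-0.3   0.34 15.92] spin 47.2
```

>>> {"op": "play_rows", "data": {
  "targets": [
    [0,-0.3,0.3,0,47],
    [0,-0.3,0.3,0,47],
    [0,-0.3,0.3,0,47],
    [0,-0.3,0.3,0,47],
    [0,-0.3,0.3,3,47],
    [0,-0.3,0.3,7,47],
    [0,-0.3,0.3,11,47],
    [0,-0.3,0.3,14,47],
    [0,-0.3,0.3,15.9,47],
    [0,-0.3,0.3,15.9,47]
  ]
}}

```text
clock: 4.0
eef_pos: [415.7, -47.9, 42.3]
tool_rot: [-3.139, 0.01, -0.121]
force: [0.6, -0.3, 0.9]
width: 85.6
gripper_force: 0.0
```

Run:
```python
from h import *
for n in('side','top'):
    im,d,P=save(n,f'pics/{n}1.png'); boardpx(n,im=im)
s=ctrl.read_state(); print(s['eef_pos'],s['tool_rot'],st(s['eef_pos']))
```

```text
side board (array([516.2, -54.9]), [99.6, 160.5], 1.211) stand frame [-163.2    3.7] -0.229 842
top board (array([521.8, -49.2]), [89.7, 161.8], 1.22) stand frame [-156.8   -1.1] -0.22 656
[416.16058646 -49.31023294  44.11750716] [ 3.14105816  0.00617591 -0.1214864 ] [-170.7  103.7]
```

View pics/side1.png

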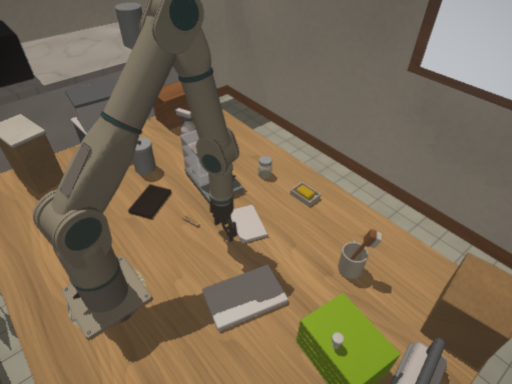

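>>> {"op": "play_rows", "data": {
  "targets": [
    [0,0.3,0,1.2,0.5],
    [0,0.5,0,1.4,0.5],
    [0,0.5,0,1.4,0.5],
    [0,0.5,0,1.4,0.5]
  ]
}}

```text
clock: 4.5
eef_pos: [423.3, -50.4, 33.0]
tool_rot: [3.141, 0.012, -0.13]
force: [0.1, 0.1, -0.2]
width: 85.4
gripper_force: 0.0
```

>>> {"op": "play_rows", "data": {
  "targets": [
    [0,0.5,0,0.3,0],
    [0,0.8,0,0.5,0],
    [0,1.0,0,0.5,0],
    [0,1.0,0,0.5,0]
  ]
}}

```text
clock: 4.9
eef_pos: [433.4, -51.8, 27.6]
tool_rot: [3.141, 0.013, -0.13]
force: [-0.1, 0.1, -0.5]
width: 85.3
gripper_force: 0.0
```

>>> {"op": "play_rows", "data": {
  "targets": [
    [0,0.1,0,0.2,0],
    [0,0.2,0,0.4,0],
    [0,0.2,0,0.6,0],
    [0,0.2,0,0.6,0]
  ]
}}

```text
clock: 5.3
eef_pos: [434.8, -52.0, 21.4]
tool_rot: [-3.142, 0.013, -0.131]
force: [0.7, -0.4, 0.3]
width: 85.4
gripper_force: 0.0
```

>>> {"op": "play_rows", "data": {
  "targets": [
    [0,0,0,0.2,0],
    [0,0,0,0.4,0],
    [0,0,0,0.5,0],
    [0,0,0,0.5,0]
  ]
}}

```text
clock: 5.7
eef_pos: [436.1, -52.1, 17.7]
tool_rot: [3.141, 0.016, -0.131]
force: [0.7, -0.5, 0.0]
width: 85.5
gripper_force: 0.0
```

>>> {"op": "play_rows", "data": {
  "targets": [
    [0,0.4,0,0,0],
    [0,0.8,0,0,0],
    [0,1.2,0,0,0],
    [0,1.5,0,0,0],
    [0,1.8,0,0,0],
    [0,2.1,0,0,0],
    [0,2.4,0,0,0],
    [0,2.7,0,0,0],
    [0,2.7,0,0,0]
  ]
}}

```text
clock: 6.6
eef_pos: [463.7, -55.7, 17.4]
tool_rot: [3.141, 0.015, -0.13]
force: [0.1, -0.2, 0.3]
width: 85.4
gripper_force: 0.1
```

Run:
```python
from h import *
im,d,P=save('side',f'pics/side2.png'); boardpx('side',im=im)
cv2.imwrite('pics/side2c.png',cv2.resize(im[150:280,150:320,::-1],None,fx=4,fy=4))
s=ctrl.read_state(); print(s['eef_pos'],s['tool_rot'],st(s['eef_pos']))
```

```text
side board (array([544.4, -53.8]), [69.9, 160.8], 1.346) stand frame [-158.4  -24.1] -0.094 475
[463.66797135 -55.50277177  17.46811815] [ 3.14157361  0.01444902 -0.12995993] [-170.6   55.8]
```

View pics/side2c.png

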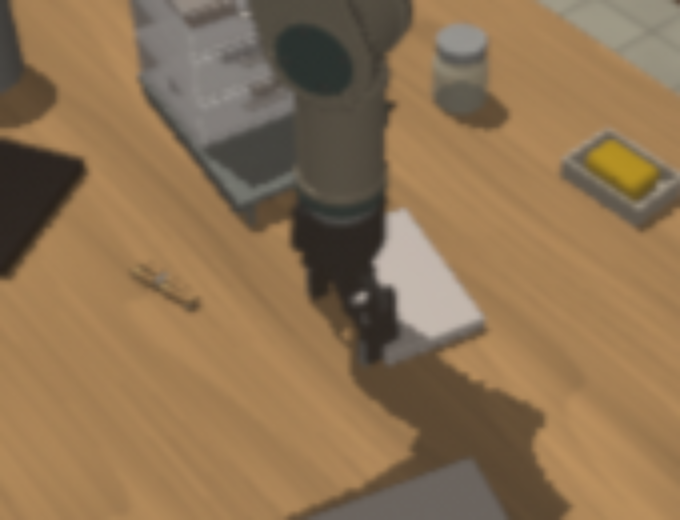

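>>> {"op": "play_rows", "data": {
  "targets": [
    [0,0.2,0,0,0],
    [0,0.4,0,0,0],
    [0,0.6,0,0,0],
    [0,0.8,0,0,0],
    [0,0.9,0,0,0],
    [0,1.0,0,0,0],
    [0,1.0,0,0,0],
    [0,0.5,0,0,0],
    [0,-1.5,0,-1,0],
    [0,-1.5,0,-5,0]
  ]
}}

```text
clock: 7.65
eef_pos: [444.4, -51.3, 65.6]
tool_rot: [-3.137, 0.025, -0.13]
force: [0.9, -0.7, 0.4]
width: 85.3
gripper_force: 0.0
```

Run:
```python
from h import *
s=ctrl.read_state(); print(s['eef_pos'],s['tool_rot'],st(s['eef_pos']))
boardpx('side');boardpx('top')
```

```text
[444.43624143 -51.30767392  65.6243572 ] [-3.13704762  0.02488959 -0.13012105] [-169.    75.4]
side board (array([534.5, -48.3]), [101.6, 160.8], 1.405) stand frame [-154.3  -13.5] -0.035 673
top board (array([569.5, -11.7]), [46.9, 92.4], -1.544) stand frame [-113.4  -43.5] 0.158 214
```

>>> {"op": "play_rows", "data": {
  "targets": [
    [0,4,-1.4,0,0],
    [0,8,-1.4,0,0],
    [0,12,-1.4,0,0],
    [0,16,-1.4,0,0],
    [0,18,-1.4,0,0],
    [0,18,-1.4,0,0],
    [0,18,-1.4,2.5,0],
    [0,18,-1.4,4.0,0],
    [0,18,-1.4,4.0,0]
  ]
}}

```text
clock: 8.65
eef_pos: [625.6, -62.2, 22.4]
tool_rot: [-3.14, 0.021, -0.131]
force: [-0.6, -0.3, -0.2]
width: 85.5
gripper_force: 0.0
```

Run:
```python
from h import *
s=ctrl.read_state(); print(s['eef_pos'],s['tool_rot'],st(s['eef_pos']),s['force'])
boardpx('side');boardpx('top')
go(toworld((-155,-100)),17.5,TH-np.pi/2)
```

```text
[625.59132639 -62.21817037  22.38486279] [-3.14048987  0.02112802 -0.1309175 ] [-156.2 -105.7] [-0.55728749 -0.33314057 -0.17665193]
side board (array([534.2, -47.9]), [102.4, 160.4], 1.405) stand frame [-153.9  -13.2] -0.035 844
top board (array([534.7, -41. ]), [100.8, 160.0], 1.407) stand frame [-147.   -12.8] -0.033 1060
shift cm [-0.79 -0.19  0.73] spin -0.0
```

>>> {"op": "play_rows", "data": {
  "targets": [
    [0,-0.7,-0.1,0.3,0],
    [0,-1.4,-0.1,0.5,0],
    [0,-2.0,-0.1,0.5,0],
    [0,-2.5,-0.1,0.5,0],
    [0,-3.0,-0.1,0.5,0],
    [0,-3.4,-0.1,0.5,0],
    [0,-3.8,-0.1,0.5,0],
    [0,-4.2,-0.1,0.5,0],
    [0,-4.5,-0.1,0.5,0],
    [0,-4.5,-0.1,0.5,0]
  ]
}}

```text
clock: 9.75
eef_pos: [583.4, -56.4, 20.6]
tool_rot: [3.141, 0.016, -0.131]
force: [0.0, 0.8, -0.5]
width: 85.7
gripper_force: 0.1
```

Run:
```python
from h import *
s=ctrl.read_state(); print(s['eef_pos'],s['tool_rot'],st(s['eef_pos']),s['force'])
boardpx('side');boardpx('top')
```

```text
[583.35094337 -56.42840234  20.63169031] [ 3.1414922   0.01609797 -0.13071197] [-155.9  -63. ] [ 0.0152011   0.77585958 -0.46869218]
side board (array([520.1, -47.6]), [102.7, 160.8], 1.446) stand frame [-155.4    0.8] 0.006 871
top board (array([519.7, -40.9]), [101.3, 160.8], 1.442) stand frame [-148.8    2.1] 0.002 1037
```

>>> {"op": "play_rows", "data": {
  "targets": [
    [0,1.5,0,0,0],
    [0,2,0,-2,0],
    [0,2,2,-5,-8],
    [0,0,5,-5,-16],
    [0,-2,8,-5,-24],
    [0,-4,10,-5,-32],
    [0,-6.3,12,-5,-40],
    [0,-6.3,12,-5,-48],
    [0,-6.3,12,-5,-56],
    [0,-6.3,12,-5,-64]
  ]
}}

```text
clock: 10.85
eef_pos: [506.0, -167.6, 71.6]
tool_rot: [-3.127, 0.007, 0.991]
force: [-0.7, -0.2, 0.6]
width: 85.4
gripper_force: 0.0
```

Run:
```python
from h import *
boardpx('side');boardpx('top')
s=ctrl.read_state(); print(s['eef_pos'],s['tool_rot'],st(s['eef_pos']))
go(toworld((-275,0.5)),40,TH)
# refine stand: dark ledge in top pic 0 on plane z=32
z=np.load('top0.npz'); P=z['P']
for n in('top','side'):
    P=np.load(n+'0.npz')['P']; S=np.stack([(P[...,:2]-M)@[np.cos(TH),np.sin(TH)],(P[...,:2]-M)@[-np.sin(TH),np.cos(TH)]],-1)
    m=(np.abs(P[...,2]-32)<5)&(S[...,0]>5)&(S[...,0]<65)&(np.abs(S[...,1])<100)
    ys=S[m]
    for a,b in((5,25),(25,45),(45,65)):
        q=ys[(ys[:,0]>=a)&(ys[:,0]<b),1]; print(n,a,np.percentile(q,[0,1,99,100]).round(1))
    h=(np.abs(P[...,2]-32)<5)&(np.abs(S[...,0])<60)&(np.abs(S[...,1])<60); print('front',np.percentile(S[h][:,0],[0,.5,1,2]).round(1))
```

```text
side board (array([519. , -47.7]), [102.1, 161.0], 1.44) stand frame [-155.7    1.9] 0.0 487
top board (array([477.9,  -7.9]), [27.9, 76.2], 1.274) stand frame [-121.6   47.9] -0.166 126
[ 506.23314143 -167.49940122   71.64823191] [-3.12717226  0.00653201  0.9864218 ] [-276.1   -1.1]
shift cm [ 0.03 -0.19  3.16] spin -26.0
top 5 [-75.  -74.   75.2  75.9]
top 25 [-75.9 -72.6  74.5  75.7]
top 45 [-76.1 -73.2  72.9  75.1]
front [-0.3 -0.2  0.2  0.4]
side 5 [-77.1 -75.2  74.8  75.6]
side 25 [-73.8 -73.5  73.3  73.9]
side 45 [-74.2 -73.4  74.6  75. ]
front [-7.1 -6.5 -5.8 -5.6]
```

>>> {"op": "play_rows", "data": {
  "targets": [
    [0.35,0,-0.2,0,-8.5],
    [0.35,0,-0.2,0,-17],
    [0.35,0,-0.2,1,-26],
    [0.35,0,-0.2,3,-26],
    [0.35,0,-0.2,4.3,-26],
    [0.35,0,-0.2,4.6,-26],
    [0.35,0,-0.2,4.6,-26]
  ]
}}

```text
clock: 11.65
eef_pos: [503.7, -166.0, 25.1]
tool_rot: [-3.125, 0.0, 1.439]
force: [0.9, 0.4, -0.4]
width: 55.7
gripper_force: 0.0
```

Run:
```python
from h import *
s=ctrl.read_state(); print(s['eef_pos'],s['tool_rot'],st(s['eef_pos']),s['force'],s['width'])
boardpx('side');
```

```text
[ 503.69869329 -166.02149543   25.07210151] [-3.12457314e+00  3.03012626e-04  1.43880118e+00] [-275.     1.7] [ 0.85985639  0.36272082 -0.36050645] 55.726238003432925
side board (array([519.4, -45.8]), [102.4, 157.2], 1.44) stand frame [-153.7    1.8] 0.0 635
```

>>> {"op": "play_rows", "data": {
  "targets": [
    [0.35,1.5,0,0.2,0],
    [0.35,2.5,0,0.2,0],
    [0.35,3.2,0,0.2,0],
    [0.35,4,0,0.2,0],
    [0.35,5,0,0.2,0],
    [0.35,6,0,0.2,0],
    [0.35,7,0,0.2,0],
    [0.35,8,0,0.2,0],
    [0.35,9,0,0.2,0],
    [0.35,10,0,0.2,0]
  ]
}}

```text
clock: 12.7
eef_pos: [517.4, -66.6, 23.8]
tool_rot: [-3.127, 0.001, 1.44]
force: [-0.2, -5.4, 2.9]
width: 55.5
gripper_force: 2.2
```

Run:
```python
from h import *
s=ctrl.read_state(); print(s['eef_pos'],s['tool_rot'],st(s['eef_pos']),s['force'],s['width'])
boardpx('side',near=toworld((-100,0)));boardpx('top',near=toworld((-100,0)));
```

```text
[517.41374757 -66.56563083  23.75176001] [-3.12662487e+00  6.24409837e-04  1.43976842e+00] [-174.6    1. ] [-0.16915996 -5.37865256  2.93081056] 55.528604130277515
side board (array([528.4,  36.4]), [97.3, 121.2], 1.413) stand frame [-71.1   3.6] -0.027 351
top board (array([513.2,  57.5]), [23.2, 73.0], -1.544) stand frame [-52.1  21.4] 0.158 117
```

>>> {"op": "play_rows", "data": {
  "targets": [
    [0.35,0.8,0,0,0],
    [0.35,1.6,0,0,0],
    [0.35,2.4,0,0,0],
    [0.35,3.2,0,0,0],
    [0.35,4,0,0,0],
    [0.35,4.8,0,0,0],
    [0.35,5.4,0,0,0]
  ]
}}

```text
clock: 13.5
eef_pos: [524.2, -12.0, 23.4]
tool_rot: [-3.126, -0.0, 1.441]
force: [-0.0, -1.1, -0.5]
width: 55.5
gripper_force: 0.6
```

Run:
```python
from h import *
s=ctrl.read_state(); print(s['eef_pos'],s['tool_rot'],st(s['eef_pos']),s['force'],s['width'])
im,d,P=save('side','pics/s5.png'); cv2.imwrite('pics/s5c.png',cv2.resize(im[130:260,150:320,::-1],None,fx=4,fy=4))
boardpx('side',near=toworld((-60,0)),im=im)
```

```text
[524.18438219 -12.04971066  23.43870084] [-3.12569043e+00 -3.74856519e-04  1.44118532e+00] [-119.7    1.4] [-0.0070508  -1.07516376 -0.53126766] 55.47056333841801
side board (array([505. ,  78.7]), [45.7, 85.1], 0.631) stand frame [-32.2  32.3] -0.809 98
```

View pics/s5c.png

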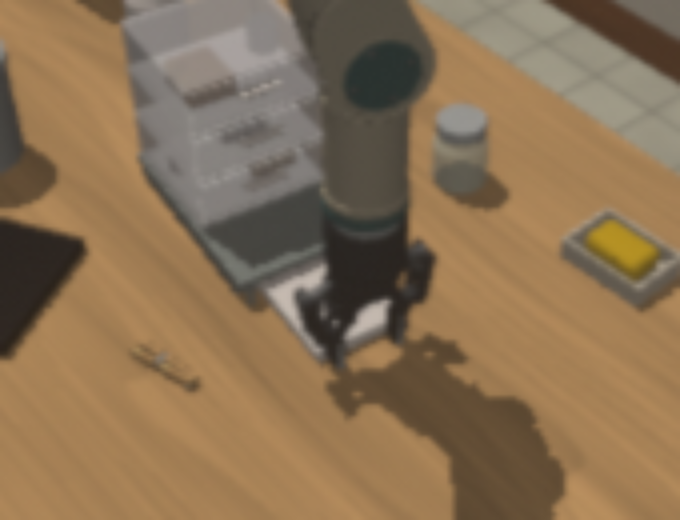

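The crop shows the board entering the slot squarely, with both fingers on its trailing end. I'll keep pushing.

>>> {"op": "play_rows", "data": {
  "targets": [
    [0.35,0.8,0,0,0],
    [0.35,1.6,0,0,0],
    [0.35,2.4,0,0,0],
    [0.35,3.2,0,0,0],
    [0.35,4,0,0,0],
    [0.35,4.8,0,0,0],
    [0.35,5.5,0,0,0],
    [0.35,6.2,0,0,0],
    [0.35,6.7,0,0,0],
    [0.35,7,0,0,0]
  ]
}}

```text
clock: 14.55
eef_pos: [533.4, 56.6, 23.6]
tool_rot: [-3.126, 0.0, 1.441]
force: [0.3, -1.2, -0.4]
width: 55.6
gripper_force: 0.8
```

>>> {"op": "play_rows", "data": {
  "targets": [
    [0.35,0.3,0,0,0],
    [0.35,0.6,0,0,0],
    [0.35,0.8,0,0,0],
    [0.35,1.0,0,0,0],
    [0.35,1.2,0,0,0]
  ]
}}

```text
clock: 15.05
eef_pos: [534.9, 67.1, 23.6]
tool_rot: [-3.126, 0.001, 1.44]
force: [-1.4, -6.4, 1.2]
width: 55.5
gripper_force: 3.2
```

>>> {"op": "play_rows", "data": {
  "targets": [
    [0.35,0.1,0,0,0],
    [0.35,0.2,0,0,0],
    [0.35,0.3,0,0,0],
    [0.35,0.3,0,0,0]
  ]
}}

```text
clock: 15.45
eef_pos: [534.9, 67.2, 23.6]
tool_rot: [-3.126, 0.004, 1.438]
force: [-1.4, -8.8, 0.7]
width: 55.4
gripper_force: 4.5
```

>>> {"op": "play_rows", "data": {
  "targets": [
    [0.35,0.3,0,0,0],
    [0.35,0.6,0,0,0],
    [0.35,0.9,0,0,0],
    [0.35,0.9,0,0,0]
  ]
}}

```text
clock: 15.85
eef_pos: [534.8, 67.6, 23.6]
tool_rot: [-3.126, 0.015, 1.434]
force: [-4.0, -25.7, 4.1]
width: 55.6
gripper_force: 13.0
```

>>> {"op": "play_rows", "data": {
  "targets": [
    [0.35,-1,0,0,0],
    [0.35,-3,0,0,0],
    [0.35,-6,0,0,0],
    [0.35,-9,0,-3,0],
    [0.35,-13,0,-6,0],
    [0.35,-17,0,-10,0],
    [0.35,-20,0,-14,0],
    [0.35,-20,0,-14,0]
  ]
}}

```text
clock: 16.65
eef_pos: [514.7, -124.1, 168.3]
tool_rot: [-3.136, 0.003, 1.434]
force: [0.0, -0.1, 0.2]
width: 55.6
gripper_force: 0.0
```

Run:
```python
from h import *
im,d,P=save('side','pics/s6.png'); cv2.imwrite('pics/s6c.png',cv2.resize(im[130:260,150:320,::-1],None,fx=4,fy=4))
boardpx('side',near=toworld((-10,0)),r=60,im=im); boardpx('top',near=toworld((-10,0)),r=60)
print(ctrl.read_state()['clock'])
```

```text
side board (array([537.7,  83.8]), [23.8, 100.8], -0.131) stand frame [-22.9   0.5] 1.571 108
top board (array([537.8,  91.7]), [24.3, 99.4], -0.135) stand frame [-15.    1.5] 1.567 159
16.75
```

View pics/s6c.png

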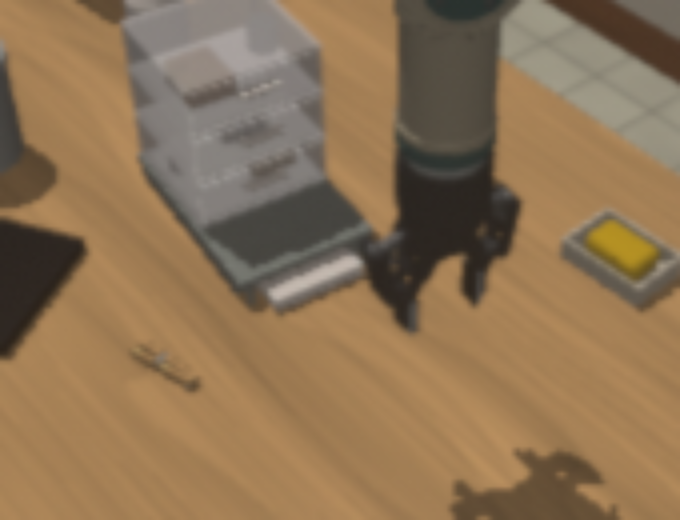

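The board stands about 25 mm out of the mouth, square and centred within about 1.5 mm. The robot is clear of it.

```bash
python3 -c "
from cell import ctrl
print(ctrl.finish_job())"
```

```text
the job is handed in; nothing more can be done
None
```

The white board is pushed home against the stop, about 25 mm out of the mouth and centred within about 1.5 mm; I kept the arm clear of the bystanders but did not re-measure them, and the job is handed in with no verdict returned.

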